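# Snap the lid shut on the sample tub

## Task

Close the blue snap lid of the white tub on the shaker: press down the four sections of its rim one after another with the fingertips until each is fully home on the tub, beginning with the section that has the red pad and going round clockwise as seen from above. Only press: do not lift the tub, tip it or push it out from between the posts, and leave the jars and other loose things where they are.

Things in the scene. Friction and masses are not known exactly. Their poses are not given: they have to be found in the camera images.
- shaker: Grey platform shaker standing on the bench (fixed), 250 x 330 mm; its black rubber mat, on which tub and jars stand, is 75 mm above the bench. Four black posts (18 mm thick, 40 mm above the mat) stand round the tub with about 4 mm of play. Origin: centre of its underside.
- tub: Round white tub, 140 mm wide, 0.9 kg, loose on the mat between the posts, any way round, blue lid laid on. Origin: centre of its underside; rim 60 mm up. Lid: fixed sunk centre (91 mm wide, top 65.5 mm up) and a ring (radius 47 to 74 mm) cut into four quarters that press straight down 6.5 mm, centred in tub axes at +x (1, red pad), -y (2), -x (3), +y (4): clockwise from above.
- sec1 (a joint): Lid section 1 (red pad, the one to begin with): how far it is pressed down, m. 0 = standing proud (orange seal shows below it), 0.0065 = shut, flush on the tub rim. Starts at 0 to 0.0015. A tight fit: it takes about 8 N all the way down, stays where it is left, and stops hard when shut.
- pad1 (a point): Centre of the top face of the round pad (22 mm across, 60 mm from the tub's axis) in the middle of section 1 (red pad, the one to begin with): the place to press. Moves with the section: 78.5 mm above the tub's origin at joint 0, 72 mm when shut. Only its position matters.
- sec2 (a joint): Lid section 2 (white pad, next clockwise after the red one): how far it is pressed down, m. 0 = standing proud (orange seal shows below it), 0.0065 = shut, flush on the tub rim. Starts at 0 to 0.0015. A tight fit: it takes about 8 N all the way down, stays where it is left, and stops hard when shut.
- pad2 (a point): Centre of the top face of the round pad (22 mm across, 60 mm from the tub's axis) in the middle of section 2 (white pad, next clockwise after the red one): the place to press. Moves with the section: 78.5 mm above the tub's origin at joint 0, 72 mm when shut. Only its position matters.
- sec3 (a joint): Lid section 3 (white pad, across from the red one): how far it is pressed down, m. 0 = standing proud (orange seal shows below it), 0.0065 = shut, flush on the tub rim. Starts at 0 to 0.0015. A tight fit: it takes about 8 N all the way down, stays where it is left, and stops hard when shut.
- pad3 (a point): Centre of the top face of the round pad (22 mm across, 60 mm from the tub's axis) in the middle of section 3 (white pad, across from the red one): the place to press. Moves with the section: 78.5 mm above the tub's origin at joint 0, 72 mm when shut. Only its position matters.
- sec4 (a joint): Lid section 4 (white pad, the last clockwise): how far it is pressed down, m. 0 = standing proud (orange seal shows below it), 0.0065 = shut, flush on the tub rim. Starts at 0 to 0.0015. A tight fit: it takes about 8 N all the way down, stays where it is left, and stops hard when shut.
- pad4 (a point): Centre of the top face of the round pad (22 mm across, 60 mm from the tub's axis) in the middle of section 4 (white pad, the last clockwise): the place to press. Moves with the section: 78.5 mm above the tub's origin at joint 0, 72 mm when shut. Only its position matters.
- jar_a: Small white screw-cap jar, 60 mm wide, 60 high, loose on the shaker mat. Bystander. Origin: centre of its underside.
- jar_b: Small amber jar with white cap, 60 mm wide, 60 high, loose on the shaker mat. Bystander. Origin: centre of its underside.
- jar_c: White jar, 90 mm wide, 75 high, on the bench. Bystander. Origin: centre of its underside.
- funnel: White cone, 90 mm wide, 115 high, on the bench. Bystander. Origin: centre of its underside.
- cutter: Yellow cutter knife, about 185 mm long, in the aluminium tray. Bystander. Origin: centre of its underside.
- puck: Red disc, 48 mm wide, 18 high, in the aluminium tray. Bystander. Origin: centre of its underside.
- valve: Brass hose valve with red lever, 72 mm high, on the bench. Bystander. Origin: centre of its underside.
Not all that is in view belongs to the job. What is shaped like the tub but brown or green is not meant.

How it is judged:
By the outcome, as a careful person would: the job done as asked, in the order asked, and still so for the second after the job is handed in, with the robot touching nothing.
It also fails if it takes over 45 s, if anything falls off the work surface, if the arm or the gripper's body presses on something with over 40 N, if the wrist force passes 120 N, or if a joint passes its speed limit or range.

## Robot

A 7-joint arm with a two-finger parallel gripper is mounted at the origin on the work surface. World frame = base frame: x ahead of the robot, y to its left, z up, the work surface at z = 0. Lengths are in m, angles in rad, forces in N, time in s.
With the tool pointing down it reaches from about 0.35 to 0.9 m from the base axis. Payload 7.2 kg.
Tool frame: the origin (TCP) lies midway between the tips of the shut fingers; the grasp point (between the pads) lies robot.grip_point_offset behind it (robot.grip_point_offset is the distance from the TCP to the grasp point, in m); z points along the fingers, y is the line along which they close (so a half turn about z gives the same grasp; the last joint's range is limited). The gripper opens to 88 mm and grips with 3 to 60 N. Pads are 20 mm wide; open, the fingers measure 115 mm over their backs; the gripper's body (75 mm by 178 mm) begins 61 mm behind the grasp point.
Start: joints at [-0.068, 0.411, -0.013, 1.596, 0.006, 1.134, -0.082], TCP at [0.625, -0, 0.223] pointing down, gripper open.
Joint ranges: [-2.95, 2.95], [-0.29, 1.99], [-1.47, 1.44], [0.14, 2.54], [-1.03, 4.17], [0.13, 1.85], [-2.86, 2.86]. Speed limits (rad/s): [2.39, 2.39, 3.01, 3.01, 3.14, 3.14, 3.14].

## Interface

Orientations are given as a unit quaternion [w, x, y, z].
In Python, from workcell import robot gives the robot as it stands. The module is installed in compiled form; this text tells all that it offers.
- The arm moves only by the tool servo_tool, never from a script. Its argument "series" is a list of rows, each an object with "rot": the turn, a rotation vector about the tool's x, y, z in degrees, a list of three; "offset": the shift along the tool's x, y, z in mm, a list of three; "fingers": the opening, from -1 (shut) to 1 (fully open). A call has exactly 10 rows; each row is the pose to reach, as a shift and turn from the pose commanded when the call began, along the tool's axes at that moment; what a row does not reach only later rows make up. A row lasts 1/8 s, in which the tool goes at most 62.5 mm and 10.7 degrees, less where a joint would pass 70% of its speed; a pose out of reach is approached as far as the arm can. A call with a gripper value outside its range is refused whole. The fingers move at their own pace and stop on an object; "newtons" is the grip in N (left out, the last holds). Time passes only in rows, so rows that repeat a pose let the fingers close, or fill a call up. It gives the time, the measured TCP pose, the force, the opening and the grip force at its end, in the units of the state.
- robot.get_state(): the state, without advancing time (a new reading comes with each control period).
- robot.get_image(name): name is "scene" or "side" or "wrist"; returns the picture (400x640x3 uint8, red, green, blue); there is no depth.
- robot.camera_info(name): a dict with "K" (3x3 intrinsics, pixels), "k1" (the pictures are not rectified: a ray, as slopes to the right and down, at radius r is drawn at 1 + k1 r^2 times it, then the intrinsics apply), "extrinsics" (4x4, takes a point from camera to world coordinates). Camera axes: x right, y down, z forward; pixel columns grow to the right and rows downward; lengths in m; the calibration is good to about 2 mm. A picture is of the moment at which its call begins: read the wrist's pose just before it. camera_info takes no time and is no camera call; for the wrist camera it gives the pose at the moment of the call.
- robot.close_job(): hands the job in; it is judged then, once.
The state is a dict: "clock": time; "qpos": joint angles; "qd": joint speeds; "effort": joint torques, N m; "tool_pos": TCP position; "orientation": TCP orientation; "ft_force": force on the tool from outside, world axes, zero at the start; "torque": the same for the moment, N m; "grip_width": opening from 0.0 (shut) to 1.0 (fully open); "grip_force": force on a finger pad.
Only numpy, scipy, OpenCV 4.12 (cv2) and the standard library are available. Lean on these libraries where they do the work, as an engineer would, in place of code of your own. Each camera call takes 0.05 s, during which the arm holds its last target. There are 200 camera calls.

## Working session

There is one attempt and no reset: what is moved stays moved. The work goes in short steps, Python scripts to look and compute and a tool call to move; the robot and the scene stay as the last step left them, time stands still between calls to the robot, and variables do not carry over. Pictures are saved under pics/ and viewed, at most 10 in all, crops included, and the job is handed in when it is done.

Besides the shell and the picture viewer there is one more tool, called as name(argument=value, ...), one argument or row to a line, values as JSON. servo_tool: Moves the arm, as the interface text tells. Its arguments: {"type":"object","properties":{"series":{"type":"array","items":{"type":"object","properties":{"rot":{"type":"array","items":{"type":"number"}},"offset":{"type":"array","items":{"type":"number"}},"fingers":{"type":"number"}}}},"newtons":{"type":"number"}},"required":["series"]}

```bash
mkdir -p pics
cat > h.py <<'E'
import numpy as np, cv2
from workcell import robot
def ray(name,uv,info=None):
    i=info or robot.camera_info(name); K=np.array(i["K"]);T=np.array(i["extrinsics"])
    uv=np.atleast_2d(np.array(uv,float))
    d=cv2.undistortPoints(uv[:,None],K,np.array([i["k1"],0,0,0.]))[:,0]
    return T[:3,3],np.c_[d,np.ones(len(d))]@T[:3,:3].T
def plane(name,uv,z,info=None):
    o,d=ray(name,uv,info); return o+d*((z-o[2])/d[:,2])[:,None]
def snap(name,f):
    i=robot.camera_info(name); im=np.array(robot.get_image(name)); cv2.imwrite("pics/"+f,im[:,:,::-1]); return im,i
E
python3 - <<'E'
from h import *
snap("scene","s1.png");snap("wrist","w1.png");print(robot.get_state()); print(robot.grip_point_offset)
for n in("scene","wrist"):print(robot.camera_info(n))
E
```

```text
{'clock': 0.1, 'qpos': array([-0.06820506,  0.41180644, -0.01272118,  1.59690784,  0.0055852 ,
        1.13429236, -0.08219986]), 'qd': array([-9.88293048e-04, -1.70878595e-03,  1.14104865e-03, -7.72968515e-04,
        8.78596956e-05,  1.80592473e-03,  1.62029168e-04]), 'effort': array([ 1.90722414e-03, -5.89100254e+01,  6.43606726e-01, -2.91709310e+01,
       -5.37973386e-02,  1.45046425e-02,  7.40053088e-05]), 'tool_pos': array([ 6.24572750e-01, -2.29738512e-05,  2.21923004e-01]), 'orientation': array([-4.58391937e-04,  7.07095555e-01,  7.07117671e-01, -5.14821199e-04]), 'ft_force': array([-0.09662156,  0.12184838, -0.08735884]), 'torque': array([-0.00753819,  0.03630324, -0.00518313]), 'grip_force': 0.0, 'grip_width': 1.001105406495745}
0.0187
{'K': array([[401.57085292,   0.        , 322.64118293],
       [  0.        , 401.57085292, 204.50447355],
       [  0.        ,   0.        ,   1.        ]]), 'k1': -0.09666934900873926, 'extrinsics': array([[ 0.70224234,  0.38442127, -0.59922949,  1.46637103],
       [ 0.71165269, -0.35520805,  0.6061169 , -0.81186321],
       [ 0.02015309, -0.85208423, -0.52301656,  0.86875572],
       [ 0.        ,  0.        ,  0.        ,  1.        ]])}
{'K': array([[286.70895314,   0.        , 318.47615705],
       [  0.        , 286.70895314, 198.79813115],
       [  0.        ,   0.        ,   1.        ]]), 'k1': -0.037666274449778714, 'extrinsics': array([[ 9.99998992e-01,  5.59722845e-04, -1.30504661e-03,
         6.24553011e-01],
       [ 1.45989511e-04, -9.54692552e-01, -2.97593868e-01,
         8.14697671e-02],
       [-1.41248836e-03,  2.97593377e-01, -9.54691671e-01,
         3.84015099e-01],
       [ 0.00000000e+00,  0.00000000e+00,  0.00000000e+00,
         1.00000000e+00]])}
```

View pics/s1.png

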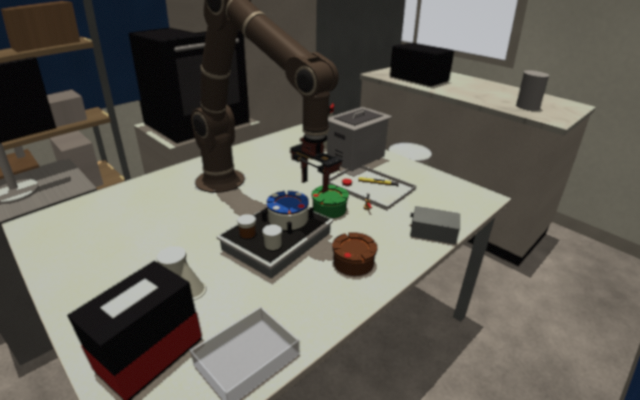

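View pics/w1.png

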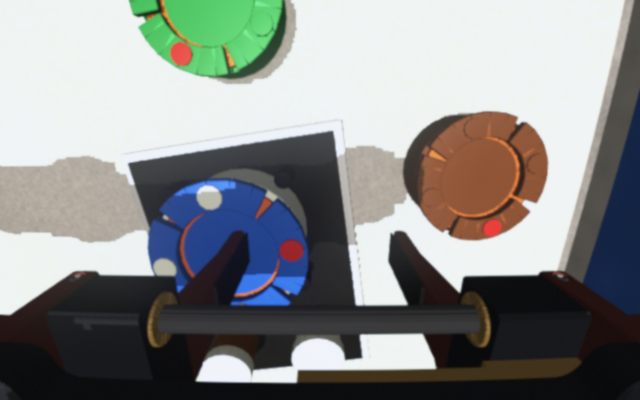

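The wrist view shows the blue lid centred near (230,245), with the red pad at (291,250) and white pads at (209,197) and (164,268). The fourth pad is hidden behind the finger at the bottom. The image is seen from above, with x to the right and y up.

```bash
cat >> h.py <<'E'
def blobs(im,i,z=0.153):
    hsv=cv2.cvtColor(im,cv2.COLOR_RGB2HSV); h,s,v=cv2.split(hsv)
    out=[]
    for n,m in(("red",((h<8)|(h>172))&(s>150)&(v>110)),("white",(s<70)&(v>110))):
        k,l,st,c=cv2.connectedComponentsWithStats(cv2.morphologyEx(m.astype(np.uint8),cv2.MORPH_OPEN,np.ones((3,3))))
        for j in range(1,k):
            if 150<st[j,4]<3000: out.append((n,c[j].round(1),st[j,4],plane("wrist",c[j],z,i)[0].round(4)))
    return out
E
python3 - <<'E'
from h import *
im=cv2.imread("pics/w1.png")[:,:,::-1].copy(); i=robot.camera_info("wrist")
for b in blobs(im,i):print(*b)
E
```

```text
red [180.8  53.5] 355 [0.5221 0.1223 0.153 ]
red [491.5 227.3] 289 [ 0.7771 -0.0168  0.153 ]
red [291.2 250.1] 348 [ 0.5999 -0.0387  0.153 ]
white [208.9 197.4] 490 [0.5313 0.0107 0.153 ]
```

servo_tool(
  series=[
    {"offset":[-20,-12,10],"rot":[0,0,0],"fingers":-1},
    {"offset":[-38.5,-24.5,20],"rot":[0,0,0],"fingers":-1},
    {"offset":[-38.5,-24.5,30],"rot":[0,0,0],"fingers":-1},
    {"offset":[-38.5,-24.5,30],"rot":[0,0,0],"fingers":-1},
    {"offset":[-38.5,-24.5,30],"rot":[0,0,0],"fingers":-1},
    {"offset":[-38.5,-24.5,30],"rot":[0,0,0],"fingers":-1},
    {"offset":[-38.5,-24.5,30],"rot":[0,0,0],"fingers":-1},
    {"offset":[-38.5,-24.5,30],"rot":[0,0,0],"fingers":-1},
    {"offset":[-38.5,-24.5,30],"rot":[0,0,0],"fingers":-1},
    {"offset":[-38.5,-24.5,30],"rot":[0,0,0],"fingers":-1},
  ],
)

```text
clock: 1.35
tool_pos: [0.6005, -0.0385, 0.1927]
orientation: [0.0, 0.707, 0.707, 0.0]
ft_force: [-0.3, 0.5, -0.7]
grip_width: 0.004
grip_force: 0.0
```

Run:
```python
from h import *
im,i=snap("wrist","w2.png"); s=robot.get_state(); print(s["clock"],s["tool_pos"],s["grip_width"],s["ft_force"])
for b in blobs(im,i):print(*b)
```

```text
1.4 [ 0.60049756 -0.03853111  0.1926747 ] 0.007633344245918907 [ 0.01838522  0.37873398 -0.28960834]
red [187.9   4.5] 216 [0.519  0.1067 0.153 ]
red [535.9 203.8] 373 [ 0.7652 -0.0239  0.153 ]
red [317.6 221.3] 458 [ 0.5997 -0.0377  0.153 ]
white [221.1 157.5] 713 [0.5312 0.0107 0.153 ]
white [318.3 353. ] 276 [ 0.6001 -0.165   0.153 ]
```

View pics/w2.png

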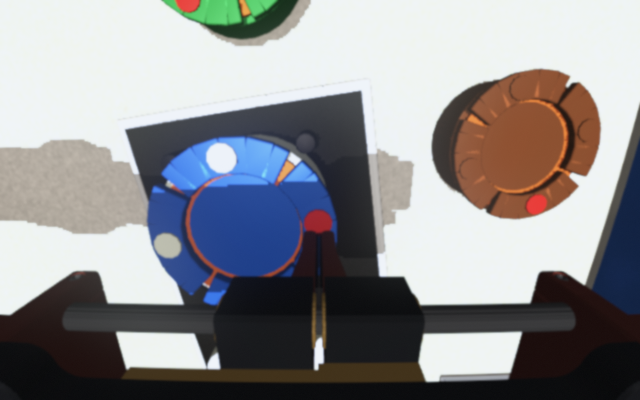

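The closed fingertips sit over the red pad at (317,221). The other visible pads are at (221,157) and (167,245). I'll descend slowly on the red pad.

servo_tool(
  series=[
    {"offset":[0,-0.5,20],"rot":[0,0,0],"fingers":-1},
    {"offset":[0,-0.5,33],"rot":[0,0,0],"fingers":-1},
    {"offset":[0,-0.5,37],"rot":[0,0,0],"fingers":-1},
    {"offset":[0,-0.5,39],"rot":[0,0,0],"fingers":-1},
    {"offset":[0,-0.5,41],"rot":[0,0,0],"fingers":-1},
    {"offset":[0,-0.5,43],"rot":[0,0,0],"fingers":-1},
    {"offset":[0,-0.5,44],"rot":[0,0,0],"fingers":-1},
    {"offset":[0,-0.5,45],"rot":[0,0,0],"fingers":-1},
    {"offset":[0,-0.5,46],"rot":[0,0,0],"fingers":-1},
    {"offset":[0,-0.5,46],"rot":[0,0,0],"fingers":-1},
  ],
)

```text
clock: 2.65
tool_pos: [0.6003, -0.0385, 0.1481]
orientation: [0.0, 0.707, 0.707, 0.0]
ft_force: [-2.6, -0.1, 6.6]
grip_width: 0.004
grip_force: 3.5
```

servo_tool(
  series=[
    {"offset":[0,0,0.5],"rot":[0,0,0],"fingers":-1},
    {"offset":[0,0,1],"rot":[0,0,0],"fingers":-1},
    {"offset":[0,0,1.5],"rot":[0,0,0],"fingers":-1},
    {"offset":[0,0,2],"rot":[0,0,0],"fingers":-1},
    {"offset":[0,0,2.5],"rot":[0,0,0],"fingers":-1},
    {"offset":[0,0,3],"rot":[0,0,0],"fingers":-1},
    {"offset":[0,0,3],"rot":[0,0,0],"fingers":-1},
    {"offset":[0,0,3],"rot":[0,0,0],"fingers":-1},
    {"offset":[0,0,3],"rot":[0,0,0],"fingers":-1},
    {"offset":[0,0,3],"rot":[0,0,0],"fingers":-1},
  ],
)

```text
clock: 3.9
tool_pos: [0.6005, -0.0386, 0.1467]
orientation: [0.001, 0.707, 0.707, 0.001]
ft_force: [-7.3, 0.5, 19.2]
grip_width: 0.005
grip_force: 9.1
```

Hard stop reached at z = 0.1467 m and 19 N, so section 1 is home. Next I lift and go above pad 2.

servo_tool(
  series=[
    {"offset":[0,0,-10],"rot":[0,0,0],"fingers":-1},
    {"offset":[0,0,-36],"rot":[0,0,0],"fingers":-1},
    {"offset":[-25,-18,-40],"rot":[0,0,0],"fingers":-1},
    {"offset":[-50,-36,-40],"rot":[0,0,0],"fingers":-1},
    {"offset":[-69,-49.5,-40],"rot":[0,0,0],"fingers":-1},
    {"offset":[-69,-49.5,-40],"rot":[0,0,0],"fingers":-1},
    {"offset":[-69,-49.5,-40],"rot":[0,0,0],"fingers":-1},
    {"offset":[-69,-49.5,-40],"rot":[0,0,0],"fingers":-1},
    {"offset":[-69,-49.5,-40],"rot":[0,0,0],"fingers":-1},
    {"offset":[-69,-49.5,-40],"rot":[0,0,0],"fingers":-1},
  ],
)

```text
clock: 5.15
tool_pos: [0.5507, -0.1071, 0.1835]
orientation: [-0.0, 0.707, 0.707, -0.0]
ft_force: [0.6, -0.3, -0.1]
grip_width: 0.008
grip_force: 0.0
```

Run:
```python
from h import *
im,i=snap("wrist","w3.png"); s=robot.get_state(); print(s["clock"],s["tool_pos"],s["grip_width"],s["ft_force"])
for z in(.147,.153):
  for b in blobs(im,i,z):print(*b)
```

```text
5.2 [ 0.55061169 -0.10722305  0.18354387] 0.005057432199896845 [-0.14630623 -0.39688688 -0.41431944]
red [390.8 130.9] 660 [ 0.5995 -0.0392  0.147 ]
red [606.9 139. ] 444 [ 0.7553 -0.0428  0.147 ]
white [286.7  48.8] 1058 [0.5303 0.0115 0.147 ]
white [216.6 160.2] 782 [ 0.4791 -0.0592  0.147 ]
white [317.8 223.3] 432 [ 0.55   -0.1067  0.147 ]
white [318.3 351. ] 302 [ 0.5504 -0.2279  0.147 ]
red [390.8 130.9] 660 [ 0.598  -0.0388  0.153 ]
red [606.9 139. ] 444 [ 0.7491 -0.0423  0.153 ]
white [286.7  48.8] 1058 [0.5309 0.0104 0.153 ]
white [216.6 160.2] 782 [ 0.4812 -0.0582  0.153 ]
white [317.8 223.3] 432 [ 0.55   -0.1042  0.153 ]
white [318.3 351. ] 302 [ 0.5504 -0.2218  0.153 ]
```

View pics/w3.png

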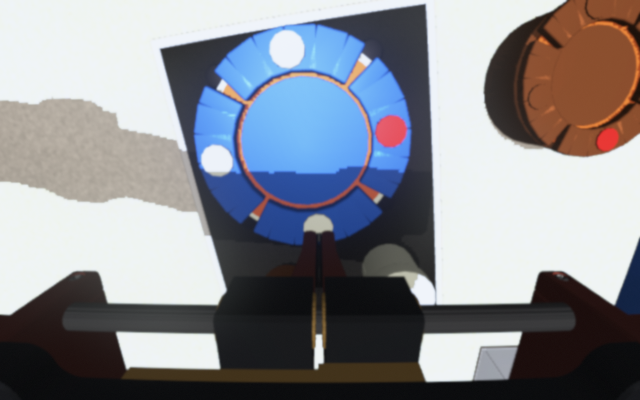

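The tub has not moved. Red is at (391,131), pad 2 at (318,223) under the fingertips, pad 3 at (217,160) and pad 4 at (287,49). Pressing pad 2.

servo_tool(
  series=[
    {"offset":[0,0,20],"rot":[0,0,0],"fingers":-1},
    {"offset":[0,0,28],"rot":[0,0,0],"fingers":-1},
    {"offset":[0,0,31],"rot":[0,0,0],"fingers":-1},
    {"offset":[0,0,33],"rot":[0,0,0],"fingers":-1},
    {"offset":[0,0,35],"rot":[0,0,0],"fingers":-1},
    {"offset":[0,0,37],"rot":[0,0,0],"fingers":-1},
    {"offset":[0,0,38],"rot":[0,0,0],"fingers":-1},
    {"offset":[0,0,39],"rot":[0,0,0],"fingers":-1},
    {"offset":[0,0,40],"rot":[0,0,0],"fingers":-1},
    {"offset":[0,0,40],"rot":[0,0,0],"fingers":-1},
  ],
)

```text
clock: 6.45
tool_pos: [0.5504, -0.1075, 0.1465]
orientation: [0.0, 0.707, 0.707, 0.0]
ft_force: [-9.5, 1.4, 21.1]
grip_width: 0.009
grip_force: 10.9
```

servo_tool(
  series=[
    {"offset":[0,0,0],"rot":[0,0,0],"fingers":-1},
    {"offset":[0,0,0],"rot":[0,0,0],"fingers":-1},
    {"offset":[0,0,0],"rot":[0,0,0],"fingers":-1},
    {"offset":[0,0,0],"rot":[0,0,0],"fingers":-1},
    {"offset":[0,0,0],"rot":[0,0,0],"fingers":-1},
    {"offset":[0,0,0],"rot":[0,0,0],"fingers":-1},
    {"offset":[0,0,0],"rot":[0,0,0],"fingers":-1},
    {"offset":[0,0,0],"rot":[0,0,0],"fingers":-1},
    {"offset":[0,0,0],"rot":[0,0,0],"fingers":-1},
    {"offset":[0,0,0],"rot":[0,0,0],"fingers":-1},
  ],
)

```text
clock: 7.7
tool_pos: [0.5504, -0.1075, 0.1465]
orientation: [0.0, 0.707, 0.707, 0.0]
ft_force: [-9.5, 1.5, 21.9]
grip_width: 0.004
grip_force: 10.9
```

Section 2 is home at z = 0.1465 m and 21 N. I'll go to pad 3 and press there the same way.

servo_tool(
  series=[
    {"offset":[0,0,-10],"rot":[0,0,0],"fingers":-1},
    {"offset":[0,0,-36],"rot":[0,0,0],"fingers":-1},
    {"offset":[18,-25,-40],"rot":[0,0,0],"fingers":-1},
    {"offset":[36,-50,-40],"rot":[0,0,0],"fingers":-1},
    {"offset":[49.5,-69,-40],"rot":[0,0,0],"fingers":-1},
    {"offset":[49.5,-69,-40],"rot":[0,0,0],"fingers":-1},
    {"offset":[49.5,-69,-40],"rot":[0,0,0],"fingers":-1},
    {"offset":[49.5,-69,-40],"rot":[0,0,0],"fingers":-1},
    {"offset":[49.5,-69,-40],"rot":[0,0,0],"fingers":-1},
    {"offset":[49.5,-69,-40],"rot":[0,0,0],"fingers":-1},
  ],
)

```text
clock: 8.95
tool_pos: [0.4816, -0.0582, 0.1835]
orientation: [-0.0, 0.707, 0.707, -0.0]
ft_force: [-0.1, -0.6, -0.6]
grip_width: 0.006
grip_force: 0.0
```

Run:
```python
from h import *
im,i=snap("wrist","w4.png"); s=robot.get_state(); print(s["clock"],s["tool_pos"],s["ft_force"])
for b in blobs(im,i,.153):print(*b)
```

```text
9.0 [ 0.48159009 -0.05814427  0.18351106] [-0.7510159   0.32942571  0.50230126]
red [478.6 199. ] 546 [ 0.5954 -0.0369  0.153 ]
white [393.1 130. ] 851 [0.5305 0.0106 0.153 ]
white [318. 223.] 454 [ 0.4811 -0.0551  0.153 ]
white [407.7 276.8] 252 [ 0.5504 -0.1     0.153 ]
```

View pics/w4.png

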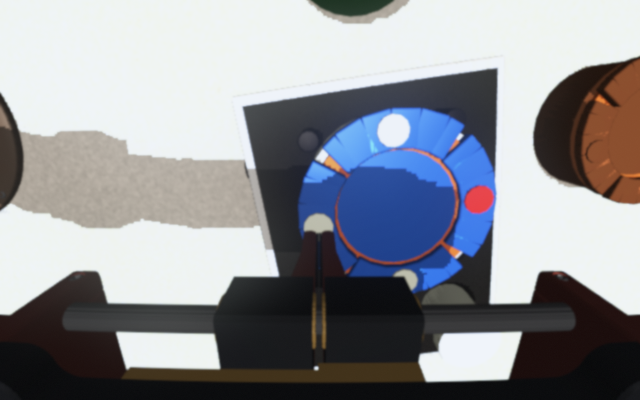

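The fingertips are over pad 3 at (318,223). Pad 4 is at (393,130), red at (479,199), and nothing has shifted.

servo_tool(
  series=[
    {"offset":[0,0,20],"rot":[0,0,0],"fingers":-1},
    {"offset":[0,0,28],"rot":[0,0,0],"fingers":-1},
    {"offset":[0,0,31],"rot":[0,0,0],"fingers":-1},
    {"offset":[0,0,33],"rot":[0,0,0],"fingers":-1},
    {"offset":[0,0,35],"rot":[0,0,0],"fingers":-1},
    {"offset":[0,0,37],"rot":[0,0,0],"fingers":-1},
    {"offset":[0,0,38],"rot":[0,0,0],"fingers":-1},
    {"offset":[0,0,39],"rot":[0,0,0],"fingers":-1},
    {"offset":[0,0,40],"rot":[0,0,0],"fingers":-1},
    {"offset":[0,0,40],"rot":[0,0,0],"fingers":-1},
  ],
)

```text
clock: 10.25
tool_pos: [0.481, -0.0581, 0.1463]
orientation: [-0.0, 0.707, 0.707, -0.0]
ft_force: [-12.8, 1.2, 28.5]
grip_width: 0.003
grip_force: 14.1
```

servo_tool(
  series=[
    {"offset":[0,0,0],"rot":[0,0,0],"fingers":-1},
    {"offset":[0,0,0],"rot":[0,0,0],"fingers":-1},
    {"offset":[0,0,0],"rot":[0,0,0],"fingers":-1},
    {"offset":[0,0,0],"rot":[0,0,0],"fingers":-1},
    {"offset":[0,0,0],"rot":[0,0,0],"fingers":-1},
    {"offset":[0,0,0],"rot":[0,0,0],"fingers":-1},
    {"offset":[0,0,0],"rot":[0,0,0],"fingers":-1},
    {"offset":[0,0,0],"rot":[0,0,0],"fingers":-1},
    {"offset":[0,0,0],"rot":[0,0,0],"fingers":-1},
    {"offset":[0,0,0],"rot":[0,0,0],"fingers":-1},
  ],
)

```text
clock: 11.5
tool_pos: [0.4809, -0.0581, 0.1463]
orientation: [-0.0, 0.707, 0.707, -0.0]
ft_force: [-12.8, 0.1, 27.6]
grip_width: 0.004
grip_force: 14.1
```

Section 3 is home at 28 N. Now pad 4.

servo_tool(
  series=[
    {"offset":[0,0,-10],"rot":[0,0,0],"fingers":-1},
    {"offset":[0,0,-36],"rot":[0,0,0],"fingers":-1},
    {"offset":[25,18,-40],"rot":[0,0,0],"fingers":-1},
    {"offset":[50,36,-40],"rot":[0,0,0],"fingers":-1},
    {"offset":[69,49.5,-40],"rot":[0,0,0],"fingers":-1},
    {"offset":[69,49.5,-40],"rot":[0,0,0],"fingers":-1},
    {"offset":[69,49.5,-40],"rot":[0,0,0],"fingers":-1},
    {"offset":[69,49.5,-40],"rot":[0,0,0],"fingers":-1},
    {"offset":[69,49.5,-40],"rot":[0,0,0],"fingers":-1},
    {"offset":[69,49.5,-40],"rot":[0,0,0],"fingers":-1},
  ],
)

```text
clock: 12.75
tool_pos: [0.5309, 0.0106, 0.1838]
orientation: [0.0, 0.707, 0.707, 0.0]
ft_force: [1.0, -0.1, -0.2]
grip_width: 0.006
grip_force: 0.0
```

Run:
```python
from h import *
im,i=snap("wrist","w5.png"); s=robot.get_state(); print(s["clock"],s["tool_pos"],s["ft_force"])
for b in blobs(im,i,.153):print(*b)
```

```text
12.8 [0.5309279  0.01071723 0.18375347] [-0.30728193  0.12087804 -0.71346955]
red [592.6 249.1] 316 [ 0.7437 -0.0091  0.153 ]
red [408.2 276.8] 199 [ 0.6002 -0.0314  0.153 ]
white [318.7 222.8] 470 [0.5308 0.0138 0.153 ]
```

servo_tool(
  series=[
    {"offset":[0,0,20],"rot":[0,0,0],"fingers":-1},
    {"offset":[0,0,28],"rot":[0,0,0],"fingers":-1},
    {"offset":[0,0,31],"rot":[0,0,0],"fingers":-1},
    {"offset":[0,0,33],"rot":[0,0,0],"fingers":-1},
    {"offset":[0,0,35],"rot":[0,0,0],"fingers":-1},
    {"offset":[0,0,37],"rot":[0,0,0],"fingers":-1},
    {"offset":[0,0,38],"rot":[0,0,0],"fingers":-1},
    {"offset":[0,0,39],"rot":[0,0,0],"fingers":-1},
    {"offset":[0,0,40],"rot":[0,0,0],"fingers":-1},
    {"offset":[0,0,40],"rot":[0,0,0],"fingers":-1},
  ],
)

```text
clock: 14.05
tool_pos: [0.5309, 0.0111, 0.1465]
orientation: [0.0, 0.707, 0.707, 0.0]
ft_force: [-10.3, 0.6, 23.8]
grip_width: 0.009
grip_force: 11.8
```

servo_tool(
  series=[
    {"offset":[0,0,0],"rot":[0,0,0],"fingers":-1},
    {"offset":[0,0,0],"rot":[0,0,0],"fingers":-1},
    {"offset":[0,0,0],"rot":[0,0,0],"fingers":-1},
    {"offset":[0,0,0],"rot":[0,0,0],"fingers":-1},
    {"offset":[0,0,0],"rot":[0,0,0],"fingers":-1},
    {"offset":[0,0,0],"rot":[0,0,0],"fingers":-1},
    {"offset":[0,0,0],"rot":[0,0,0],"fingers":-1},
    {"offset":[0,0,0],"rot":[0,0,0],"fingers":-1},
    {"offset":[0,0,0],"rot":[0,0,0],"fingers":-1},
    {"offset":[0,0,0],"rot":[0,0,0],"fingers":-1},
  ],
)

```text
clock: 15.3
tool_pos: [0.5309, 0.0111, 0.1465]
orientation: [0.0, 0.707, 0.707, 0.0]
ft_force: [-10.7, -0.6, 23.2]
grip_width: 0.005
grip_force: 11.8
```

Section 4 is home. I'll lift clear and take a final look.

servo_tool(
  series=[
    {"offset":[0,0,-10],"rot":[0,0,0],"fingers":-1},
    {"offset":[0,0,-40],"rot":[0,0,0],"fingers":-1},
    {"offset":[0,0,-80],"rot":[0,0,0],"fingers":-1},
    {"offset":[-40,0,-80],"rot":[0,0,0],"fingers":-1},
    {"offset":[-80,0,-80],"rot":[0,0,0],"fingers":-1},
    {"offset":[-120,0,-80],"rot":[0,0,0],"fingers":-1},
    {"offset":[-160,0,-80],"rot":[0,0,0],"fingers":-1},
    {"offset":[-160,0,-80],"rot":[0,0,0],"fingers":-1},
    {"offset":[-160,0,-80],"rot":[0,0,0],"fingers":-1},
    {"offset":[-160,0,-80],"rot":[0,0,0],"fingers":-1},
  ],
)

```text
clock: 16.55
tool_pos: [0.5313, -0.1476, 0.2238]
orientation: [-0.0, 0.706, 0.708, 0.0]
ft_force: [0.6, 1.1, -0.3]
grip_width: 0.002
grip_force: 0.0
```

Run:
```python
from h import *
im,i=snap("wrist","w6.png"); s=robot.get_state(); print(s["clock"],s["tool_pos"],s["ft_force"])
for b in blobs(im,i,.147):print(*b)
```

```text
16.6 [ 0.531233   -0.14765809  0.22374412] [0.11717324 0.57248795 0.00250223]
red [406.8  74.6] 525 [ 0.5994 -0.0393  0.147 ]
red [598.6  97.1] 391 [ 0.7603 -0.0528  0.147 ]
white [318.4   7.4] 444 [0.5307 0.0065 0.147 ]
white [255.9  99.6] 610 [ 0.4813 -0.0583  0.147 ]
white [341.  161.8] 515 [ 0.5499 -0.1079  0.147 ]
white [287.8 255. ] 931 [ 0.5026 -0.1953  0.147 ]
white [318.3 350.4] 239 [ 0.5312 -0.3085  0.147 ]
```

View pics/w6.png

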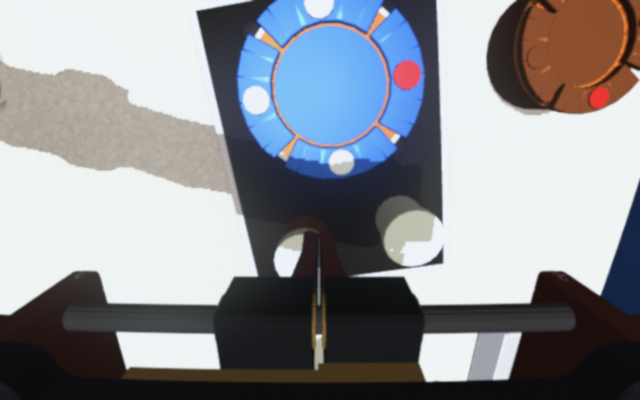

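All four pads now fit the shut height of 0.147 m: red (407,75), pad 2 (341,162), pad 3 (256,100), and pad 4 (318,7), cut off by the top edge. The tub and jars have not moved. Handing in.

```bash
python3 -c "
from workcell import robot
print(robot.close_job())"
```

```text
the job is handed in; nothing more can be done
None
```

I pressed all four lid sections to their hard stops (19–28 N each), clockwise from the red pad; tub and jars stayed put, and I handed the job in at about 17 s.

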